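# Index the print stage and start the head

### The arm

A 6-joint arm with a two-finger parallel gripper is mounted at the origin on the work surface. World frame = base frame: x ahead of the robot, y to its left, z up, the work surface at z = 0. Lengths are in mm, angles in rad, forces in N, time in s.
With the tool pointing down it reaches from about 275 to 975 mm from the base axis. Payload 8.4 kg.
Tool frame: the origin (TCP) lies between the finger pads; the fingertips stand 8 mm ahead of it and the grasp point (between the pads) lies 11 mm behind it; z points along the fingers, x is the direction in which the jaws open and shut, and the axes are right-handed (so a half turn about z gives the same grasp; the last joint's range is limited). The gripper opens to 92 mm and grips with 3 to 60 N. Pads are 20 mm wide; open, the fingers measure 128 mm over their backs; the gripper's body (75 mm by 189 mm) begins 69 mm behind the grasp point.
Start: joints at [1.122, 0.353, 1.633, -0, 1.155, -0.002], TCP at [270.05, 563.649, 222.583] pointing down, gripper open.
Joint ranges: [-2.63, 2.63], [-0.92, 2.1], [0.06, 2.66], [-1.3, 4.44], [0, 2.69], [-3.02, 3.02]. Speed limits (rad/s): [2.22, 2.22, 2.79, 3.14, 3.14, 3.14].

### API

Orientations are given as [roll, pitch, yaw] about the fixed x, y, z axes, in that order (R = Rz(yaw) Ry(pitch) Rx(roll)).
In Python, from bench import goto, move_l, move_j, set_gripper, pause, solve_ik, get_image, camera_params, PlanningError, job_done, read_time_s, read_qpos, read_qvel, read_tau, read_tcp_pos, read_tool_rot, read_wrist_force, read_torque, read_finger_gap gives the robot as it stands. Calls block until the motion is done:
- goto(position, orientation): joint-space move of the TCP to a pose.
- move_l(position, rotation=None, rate=150, force_limit=None): straight line of the TCP; rotation=None keeps the orientation; rate is the mean speed in mm/s. With force_limit (N) it stops when the force on the tool has changed by that much, and returns True; else False.
- move_j(angles): joint-space move.
- set_gripper(opening, grasp_force=None): finger opening in mm; grasp_force is the grip in N (None keeps the last); returns when the fingers have stopped.
- pause(seconds).
- solve_ik(position, orientation): joint angles nearest the present ones, or None.
- get_image(name): name is "scene" or "top" or "wrist"; returns the picture (480x640x3 uint8, red, green, blue); there is no depth.
- camera_params(name): a dict with "fx", "fy", "cx", "cy" (pixels), "k1" (the pictures are not rectified: a ray, as slopes to the right and down, at radius r is drawn at 1 + k1 r^2 times it, then the intrinsics apply), "pose" (4x4, takes a point from camera to world coordinates); the wrist camera has in their place "hand_eye" (4x4, takes a point from camera to tool coordinates, whose origin is the TCP and whose axes are the tool frame's). Camera axes: x right, y up, looking along -z (the intrinsics and any distortion apply to the point x, -y, -z); pixel columns grow to the right and rows downward; lengths in mm; the calibration is good to about 2 mm. A picture is of the moment at which its call begins: read the wrist's pose just before it. camera_params takes no time and is no camera call.
A pose or a line that the arm cannot do raises PlanningError and nothing moves.
- job_done(): hands the job in, once; it reports no verdict.
Readings, each from a call of its own:
- read_time_s(): time.
- read_qpos(): joint angles.
- read_qvel(): joint speeds.
- read_tau(): joint torques, N m.
- read_tcp_pos(): TCP position.
- read_tool_rot(): TCP orientation.
- read_wrist_force(): force on the tool from outside, world axes, zero at the start.
- read_torque(): the same for the moment, N m.
- read_finger_gap(): finger opening in mm.
Only numpy, scipy, OpenCV 4.12 (cv2) and the standard library are available. Lean on these libraries where they do the work, as an engineer would, in place of code of your own. Each camera call takes 0.05 s, during which the arm holds its last target.

### The job

Turn the swivel stage under the print head counter-clockwise, seen from above, by its posts to the eighth click from its home stop (it may have been left a click or two past home); the head's beam is in the way, so you will have to let go of one post and take the other. Leave it resting there, then press the square key to clamp it and after that the large round key to start, one at a time, each fully down and let up again. Leave the small key and everything else on the bench alone, and do not strike the print head.

Things in the scene. Friction and masses are not known exactly. Their poses are not given: they have to be found in the camera images.
- stage (a joint): angle of the swivel stage, growing counter-clockwise from above. It rests only at clicks 30 degrees (0.524 rad) apart: 0 = home, eighth click = 4.19 rad; hard stops just before 0 and after the ninth. About 6 N at a post gets it over a click; let go between clicks, it snaps to the nearer one. The stage is an aluminium plate 226 mm across with two posts, a middle dish 60 mm across and 13 mm high
- swivel_base: the stage's round white base, 270 mm across, 36 mm high, fixed. Ten dark ticks on its rim, 30 degrees apart, mark the resting places; the home tick has a dark block 8 mm high. Origin: on the stage's axis at table height; x axis level, from the stage's axis to the print head's column
- pointer (a point): outer end of the dark pointer bar on the stage, 110 mm from its axis, at right angles to the line of the posts; it points at the tick of the present click. At home it stands 60 degrees counter-clockwise from swivel_base's x axis
- swivel_centre (a point): fixed point on the stage's axis at the height of the plate's top face (50 mm above the table). Axes as swivel_base: x level towards the print head's column, y to the left of that, z up
- post_a (a point): centre (half-way up) of one upright round steel post on the stage, 18 mm across and 50 mm high from the plate's top face, 95 mm from the stage's axis. It turns with the stage and stands 150 degrees counter-clockwise from swivel_centre's x axis when the stage is home
- post_b (a point): centre of the other, equal post, straight across the stage from post_a (330 degrees when the stage is home)
- print_head: white head fixed over the stage. Column 70 mm wide, 240 mm high, 170 to 210 mm from the axis along +x. Beam 60 mm wide from it to 15 mm past the axis, 155 to 205 mm above the table, barrel stub to 256. Under its end a barrel 26 mm across, needle tip at 78 mm. A gripper on a post fits where the post is 90 to 270 degrees from +x, not under the beam. Origin: on the axis at table height; x to column
- console: grey key console, 85 x 210 mm, 22 mm high, fixed, origin at the centre of its underside, y along the row of keys. On it stand three black modules, 52 mm square and 12 mm high, 60 mm apart along y, in any order; each has one white key standing 12 mm out of it
- key_square (a joint): travel of the square key, 0 = up, 0.005 = fully down. It goes straight down 5 mm; its spring takes about 1.5 N to start and 4.5 N to bottom
- key_square_top (a point): centre of the flat top face of the white key that is square, 28 mm; about 46 mm above the table when up. Its x and y axes are level, y along the row of keys
- key_large (a joint): travel of the large key, 0 = up, 0.005 = fully down. It goes straight down 5 mm; its spring takes about 1.5 N to start and 4.5 N to bottom
- key_large_top (a point): centre of the flat top face of the white key that is large and round, 36 mm across; about 46 mm above the table when up. Its x and y axes are level, y along the row of keys
- key_small (a joint): travel of the small key, 0 = up, 0.005 = fully down. It goes straight down 5 mm; its spring takes about 1.5 N to start and 4.5 N to bottom
- key_small_top (a point): centre of the flat top face of the white key that is small and round, 18 mm across (not to be pressed); about 46 mm above the table when up. Its x and y axes are level, y along the row of keys
- vial: bystander: a small jar, 30 mm across, 50 mm high, metal cap. Origin: centre of its underside
- tape: bystander: a roll of tape lying flat, 100 mm across, 22 mm high. Origin: centre of its underside
- phone: bystander: a dark phone lying flat, 150 x 72 x 9 mm. Origin: centre of its underside
- dish_stack: bystander: a stack of clear dishes, 88 mm across, 42 mm high. Origin: centre of its underside
- syringe: bystander: a plastic syringe lying down, about 145 mm long, 26 mm wide, 21 mm high. Origin: centre of its underside (the barrel's middle)
- bottle: bystander: a bottle, 60 mm across, 110 mm high. Origin: centre of its underside
- paper_block: bystander: a pad of paper lying flat, 140 x 100 x 20 mm. Origin: centre of its underside

How it is judged (in metres and radians):
On the way, in this order (a step that is already met when the one before it is completed fails the run):
1. the stage rests at the eighth click, all keys up (value of joint stage between 4.0666 and 4.311 rad and velocity of joint stage between -0.1 and 0.1 rad/s and value of joint each of key_square, key_large, key_small below 0.0015 m), for 0.3 s.
2. the square key is pressed fully with the stage at the eighth click (value of joint stage between 4.0666 and 4.311 rad and value of joint key_square above 0.004 m), for 0.05 s.
3. the large round key is pressed fully, the square one being up again (value of joint stage between 4.0666 and 4.311 rad and value of joint key_large above 0.004 m and value of joint key_square below 0.0015 m), for 0.05 s.
At the end, for the whole second after the job is handed in: The stage rests at the eighth click from home (4.19 rad within 7 degrees) and all three keys are up again (within 1.5 mm) (value of joint stage between 4.0666 and 4.311 rad and velocity of joint stage between -0.05 and 0.05 rad/s and value of joint each of key_square, key_large, key_small below 0.0015 m); the robot touches nothing.
It fails at once if the small key is pressed (value of joint key_small above 0.0025 m).
It fails at once if two keys are down at once (value of joint each of key_square, key_large above 0.0025 m).
It fails at once if a key is pressed while the stage is not at the eighth click (not (value of joint stage between 3.9794 and 4.3982 rad) and value of joint any of key_square, key_large above 0.0025 m).
It fails at once if the print head is struck (over 12 N) (contact force between print_head and the arm above 12 N or contact force between print_head and the fingers above 12 N).
It fails at once if a bystander is shifted by more than 30 mm (distance of any of vial, tape, phone, dish_stack, syringe, bottle, paper_block from where it was at the start of the episode above 0.03 m).
It also fails if it takes over 64 s, if anything falls off the work surface, if the arm or the gripper's body presses on something with over 40 N, if the wrist force passes 120 N, or if a joint passes its speed limit or range.

## Working session

There is one attempt and no reset: what is moved stays moved. The work goes in short steps, each a Python script; the robot and the scene stay as the last script left them, time stands still between calls to the robot, and variables do not carry over. Pictures are saved under pics/ and viewed, and the job is handed in when it is done.

```bash
ls; mkdir -p pics
python3 - <<'E'
from bench import *
import cv2,numpy as np
print(read_time_s(),read_tcp_pos(),read_tool_rot())
for n in ["scene","top","wrist"]:
    im=get_image(n); cv2.imwrite(f"pics/{n}0.png",im[:,:,::-1])
    print(n,camera_params(n))
E
```

```text
pics
0.0 [269.83604322 563.19362474 221.84825385] [-3.14156233e+00  1.42773060e-03  1.12390421e+00]
scene {'fx': 508.06516792768025, 'fy': 508.06516792768025, 'cx': 308.6152298445403, 'cy': 228.7870215475532, 'k1': 0.03320539138915373, 'pose': array([[-8.48231107e-02, -8.44707489e-01,  5.28464093e-01,
         1.21216925e+03],
       [ 9.96386772e-01, -7.41949571e-02,  4.13341037e-02,
         5.65048927e+01],
       [ 4.29414377e-03,  5.30060719e-01,  8.47948816e-01,
         1.10999250e+03],
       [ 0.00000000e+00,  0.00000000e+00,  0.00000000e+00,
         1.00000000e+00]])}
top {'fx': 529.8621730997248, 'fy': 529.8621730997248, 'cx': 318.32416993206465, 'cy': 235.52616470203452, 'k1': -0.15558466371191804, 'pose': array([[ 2.70501108e-02,  9.82300961e-01, -1.85345928e-01,
         3.34079439e+02],
       [-9.99565237e-01,  2.44032663e-02, -1.65474285e-02,
        -1.85812927e+01],
       [-1.17315089e-02,  1.85712956e-01,  9.82534004e-01,
         1.24862631e+03],
       [ 0.00000000e+00,  0.00000000e+00,  0.00000000e+00,
         1.00000000e+00]])}
wrist {'fx': 357.4842075282186, 'fy': 357.4842075282186, 'cx': 322.23106461361016, 'cy': 239.40078500446114, 'k1': -0.05544652408461048, 'hand_eye': array([[ 9.99999530e-01, -1.81402541e-04, -9.51947929e-04,
         8.73006612e-01],
       [-4.26205801e-04, -9.64545484e-01, -2.63916325e-01,
        -7.39953436e+01],
       [-8.70321985e-04,  2.63916607e-01, -9.64545109e-01,
        -1.61738041e+02],
       [ 0.00000000e+00,  0.00000000e+00,  0.00000000e+00,
         1.00000000e+00]])}
```

View pics/scene0.png

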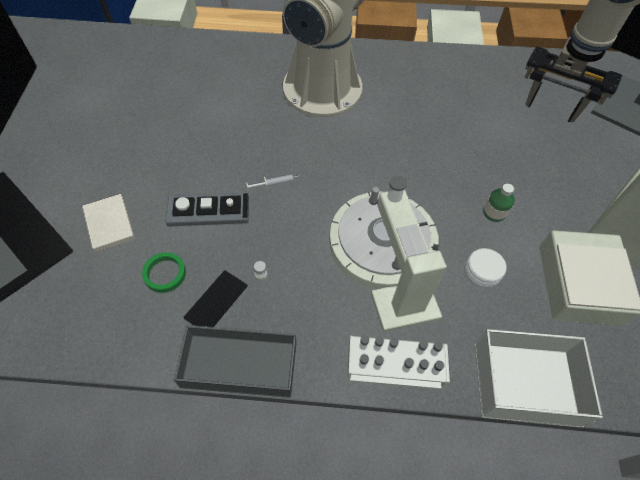

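View pics/top0.png

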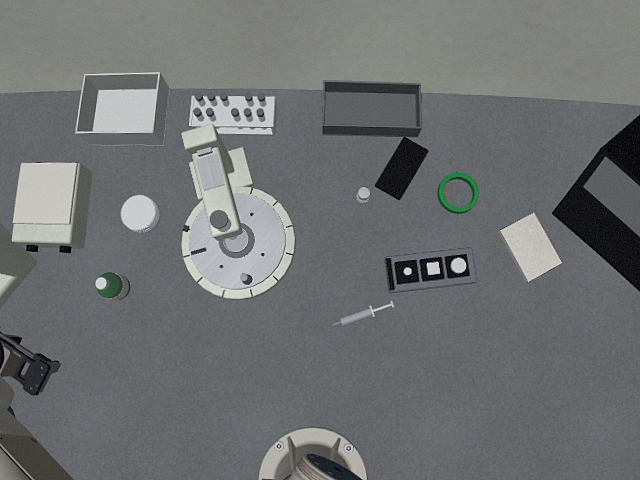

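View pics/wrist0.png

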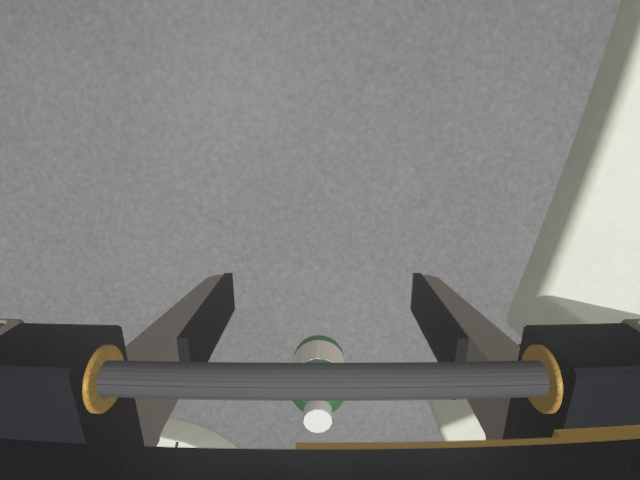

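The stage's base is near (238,242) in the top view and the column lies up-left of it. A post shows at about (246,278), and a pointer at about (198,250). The keys are small (407,271), square (433,268) and large (458,265). I'll zoom in.

Run:
```python
import cv2
a=cv2.imread("pics/top0.png")[170:310,165:310]
b=cv2.imread("pics/scene0.png")[170:300,310:450]
cv2.imwrite("pics/c1.png",cv2.resize(a,None,fx=4,fy=4,interpolation=cv2.INTER_CUBIC))
cv2.imwrite("pics/c2.png",cv2.resize(b,None,fx=4,fy=4,interpolation=cv2.INTER_CUBIC))
a=cv2.imread("pics/top0.png")[235:305,375:485]
cv2.imwrite("pics/c3.png",cv2.resize(a,None,fx=6,fy=6,interpolation=cv2.INTER_CUBIC))
```

```text
(no output)
```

View pics/c1.png

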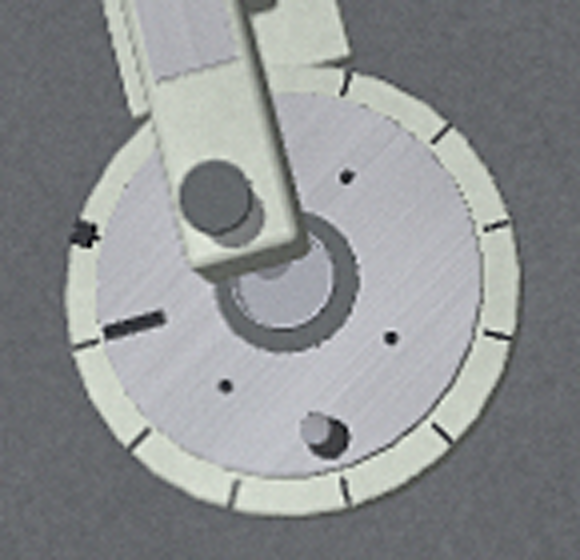

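View pics/c2.png

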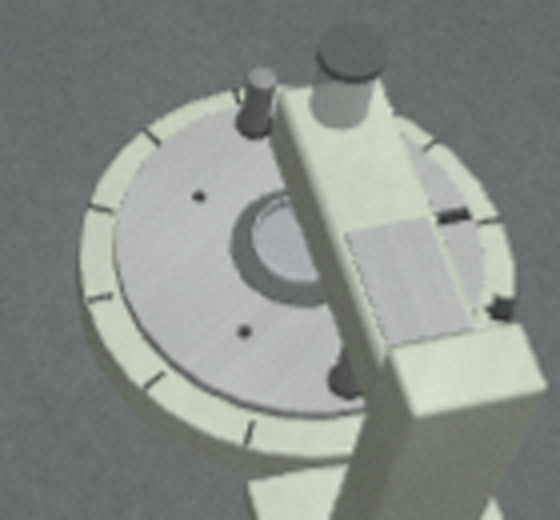

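View pics/c3.png

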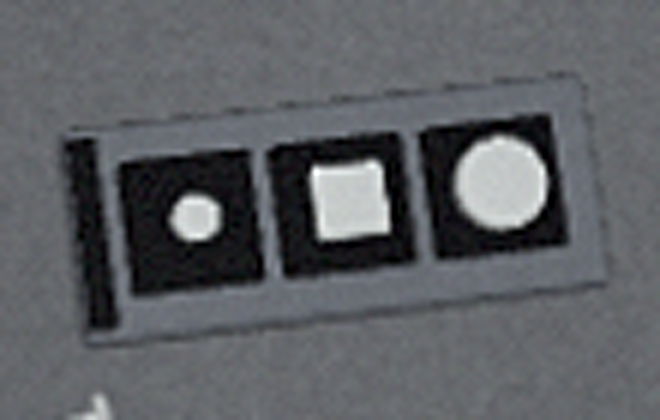

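```bash
cat > h.py <<'E'
from bench import *
import numpy as np, cv2
from scipy.optimize import least_squares
def ray(P,uv,pose):
    K=np.array([[P['fx'],0,P['cx']],[0,P['fy'],P['cy']],[0,0,1]])
    n=cv2.undistortPoints(np.array(uv,float).reshape(-1,1,2),K,np.array([P['k1'],0,0,0,0.]))[:,0]
    d=np.c_[n[:,0],-n[:,1],-np.ones(len(n))]@pose[:3,:3].T
    return pose[:3,3],d
def onz(P,uv,z,pose=None):
    o,d=ray(P,uv,P['pose'] if pose is None else pose)
    return o+d*((z-o[2])/d[:,2])[:,None]
def fit(name,ks,pts,z=36):
    X=onz(camera_params(name),pts,z)[:,:2]; ks=np.array(ks)
    f=lambda p:np.r_[X[:,0]-p[0]-p[2]*np.cos(p[3]+np.radians(60+30*ks)),X[:,1]-p[1]-p[2]*np.sin(p[3]+np.radians(60+30*ks))]
    s=least_squares(f,[*X.mean(0),125,0.2]); return s.x,np.abs(s.fun).max()
E
python3 - <<'E'
from h import *
c=lambda L,x,y,s=4:[((a+.5)/s-.5+x,(b+.5)/s-.5+y) for a,b in L]
T=c([(86,344),(139,440),(236,495),(347,491),(443,433),(497,335),(496,227),(442,132),(347,82)],165,170)
S=c([(488,220),(433,145),(238,96),(152,135),(99,208),(99,297),(155,380),(250,433)],310,170)
print(fit("top",range(1,10),T)); print(fit("scene",[1,2,4,5,6,7,8,9],S))
pt=camera_params("top");ps=camera_params("scene")
print("posta",onz(pt,c([(316,428)],165,170),100),onz(ps,c([(262,77)],310,170),100))
for n,P,roi in(("top",pt,(235,305,375,485)),("scene",ps,(185,230,160,255))):
    im=cv2.imread(f"pics/{n}0.png"); m=np.zeros(im.shape[:2],np.uint8); r=roi
    sub=im[r[0]:r[1],r[2]:r[3]].min(2)>170
    m[r[0]:r[1],r[2]:r[3]]=sub*255
    N,l,st,ce=cv2.connectedComponentsWithStats(m)
    for i in range(1,N):
        if st[i,4]>15: print(n,st[i,4],ce[i],onz(P,[ce[i]],46))
E
```

```text
(array([5.45400798e+02, 1.90745856e+02, 1.25550165e+02, 3.12255068e-01]), np.float64(1.0840044723060842))
(array([5.42109215e+02, 1.91022843e+02, 1.26158043e+02, 3.10485994e-01]), np.float64(1.5546965666909358))
posta [[455.266248   161.60393046 100.        ]] [[452.75537644 160.76078252 100.        ]]
top 171 [458.29239766 264.97660819] [[ 499.88874338 -322.78955111   46.        ]]
top 135 [432.94074074 268.00740741] [[ 491.61441229 -263.46147528   46.        ]]
top 41 [407.14634146 270.85365854] [[ 483.74964262 -203.75923788   46.        ]]
scene 112 [182.  202.5] [[ 498.67774851 -322.84186747   46.        ]]
scene 80 [205.5 201.5] [[ 490.32963834 -264.15083498   46.        ]]
scene 27 [229.11111111 200.7037037 ] [[ 482.55762972 -204.78070082   46.        ]]
```

The pointer is at click 1, and home is the dark block. The two cameras agree to about 3 mm. I'll check IK for both arcs before moving.

```bash
cat >> h.py <<'E'
C=np.array([543.7,190.9]);A0=0.311;Z=67
def post(alpha,lag,z=Z):
    a=np.radians(alpha)+A0
    return [C[0]+95*np.cos(a),C[1]+95*np.sin(a),z],[np.pi,0,a-np.pi/2-np.radians(lag)]
E
python3 - <<'E'
from h import *
for l,L in ((22,(180,210,240,270)),(0,(90,120,150,180,210))):
    for a in L:
        for z in (Z,300):
            p,o=post(a,l,z); q=solve_ik(p,o); print(a,z,np.round(p,0),o[2],None if q is None else np.round(q,2))
q=solve_ik([491,-263.8,80],[np.pi,0,.134]);print(q)
E
```

```text
180 67 [453. 162.  67.] 1.497823891356144 [ 0.34  0.35  2.06 -0.    0.73 -1.16]
180 300 [453. 162. 300.] 1.497823891356144 [ 0.34  0.05  1.84 -0.    1.25 -1.16]
210 67 [480. 121.  67.] 2.021422666954443 [ 0.24  0.37  2.03 -0.    0.74 -1.78]
210 300 [480. 121. 300.] 2.021422666954443 [ 0.24  0.08  1.81  0.    1.26 -1.78]
240 67 [524.  98.  67.] 2.5450214425527413 [ 0.18  0.42  1.95  0.    0.77 -2.36]
240 300 [524.  98. 300.] 2.5450214425527413 [ 0.18  0.14  1.74  0.    1.26 -2.36]
270 67 [573. 100.  67.] 3.0686202181510405 [ 0.17  0.48  1.85  0.    0.82 -2.9 ]
270 300 [573. 100. 300.] 3.0686202181510405 [ 0.17  0.22  1.64  0.    1.28 -2.9 ]
90 67 [515. 281.  67.] 0.31099999999999994 [ 0.5   0.48  1.84 -0.    0.82  0.19]
90 300 [515. 281. 300.] 0.31099999999999994 [ 0.5   0.23  1.63 -0.    1.28  0.19]
120 67 [473. 255.  67.] 0.8345987755982986 [ 0.49  0.42  1.94 -0.    0.78 -0.34]
120 300 [473. 255. 300.] 0.8345987755982986 [ 0.49  0.15  1.73 -0.    1.27 -0.34]
150 67 [451. 211.  67.] 1.3581975511965978 [ 0.43  0.37  2.03 -0.    0.74 -0.92]
150 300 [451. 211. 300.] 1.3581975511965978 [ 0.43  0.08  1.81 -0.    1.26 -0.92]
180 67 [453. 162.  67.] 1.8817963267948965 [ 0.34  0.35  2.06 -0.    0.73 -1.54]
180 300 [453. 162. 300.] 1.8817963267948965 [ 0.34  0.05  1.84 -0.    1.25 -1.54]
210 67 [480. 121.  67.] 2.4053951023931956 [ 0.24  0.37  2.03 -0.    0.74 -2.16]
210 300 [480. 121. 300.] 2.4053951023931956 [ 0.24  0.08  1.81  0.    1.26 -2.16]
[-4.95709043e-01  4.27318163e-01  1.89310805e+00 -4.44089210e-16
  8.21166444e-01 -6.29709043e-01]
```

Run:
```python
from h import *
p,o=post(180,22,220); goto(p,o)
cv2.imwrite("pics/w1.png",get_image("wrist")[:,:,::-1])
print(read_time_s(),read_tcp_pos(),read_tool_rot())
```

```text
1.825 [453.34907083 162.55803536 220.05043738] [ 3.14145437e+00 -2.27459143e-04  1.49846494e+00]
```

View pics/w1.png

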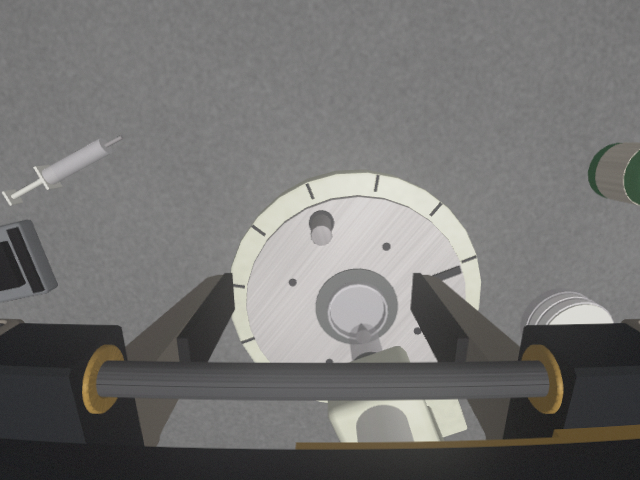

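The wrist view puts the post's top at about (321,235), in line with the middle of the jaws. The stage and ticks are clear. I'll grasp post A and turn it.

Run:
```python
from h import *
from scipy.spatial.transform import Rotation as R
w=camera_params("wrist");T=np.eye(4);T[:3,:3]=R.from_euler('xyz',read_tool_rot()).as_matrix();T[:3,3]=read_tcp_pos()
print("post top",onz(w,[(321,235)],100,T@w['hand_eye']))
p,o=post(180,22); 
print(move_l(p,rate=150,force_limit=8), read_tcp_pos())
set_gripper(14,25); print(read_finger_gap(),read_wrist_force(),read_time_s())
```

```text
post top [[453.1531061  162.57448866 100.        ]]
False [453.74517796 162.08505754  67.58140311]
17.905045352201054 [-0.51329088 -1.68182319  0.3370038 ] 4.1
```

Run:
```python
from h import *
for a in range(190,271,10):
    p,o=post(a,22); move_l(p,o,rate=80)
    f=read_wrist_force(); print(a,np.round(read_tcp_pos(),1),np.round(f,1),round(read_finger_gap(),1))
    if np.linalg.norm(f)>40: print("STOP");break
print(read_time_s())
cv2.imwrite("pics/s2.png",get_image("scene")[:,:,::-1]);cv2.imwrite("pics/t2.png",get_image("top")[:,:,::-1])
```

```text
190 [459.5 146.5  67. ] [-0.9  0.2  0.2] 17.1
200 [468.5 132.5  67. ] [-1.  -4.5  1.4] 17.4
210 [479.5 120.6  67. ] [-0.3 -3.5  2.1] 17.6
220 [492.5 110.7  66.9] [-3.  -3.7  2.9] 17.5
230 [508.1 102.7  66.9] [ 0.  -5.5  1.1] 17.4
240 [523.6  97.9  67. ] [-1.5 -5.7  2. ] 17.3
250 [539.9  95.9  66.9] [-1.8 -5.6  3.7] 17.6
260 [557.   96.9  67. ] [ 1.4 -4.9 -0.6] 17.7
270 [572.4 100.5  67. ] [ 0.5 -4.3  0.7] 17.4
7.325
```

View pics/s2.png

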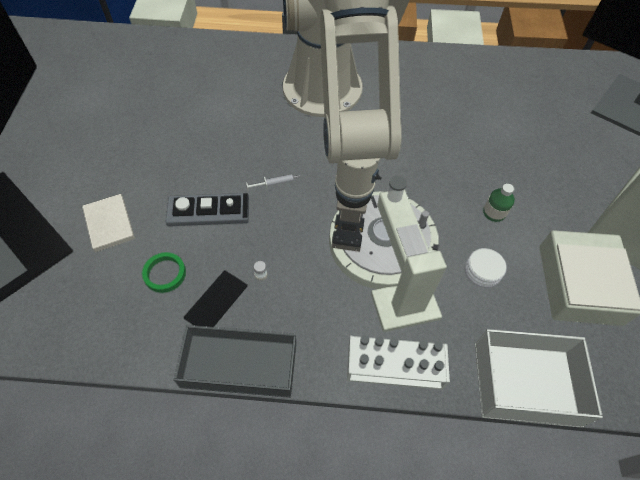

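View pics/t2.png

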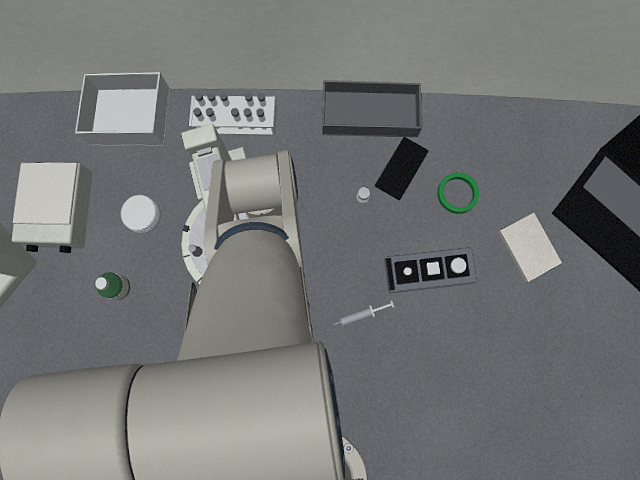

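The gripper now holds post A on the column's right-hand side. Post B has come out at (422,220) in the scene view. Next I'll release, lift and go over to post B.

Run:
```python
from h import *
from scipy.spatial.transform import Rotation as R
set_gripper(60); p=list(read_tcp_pos()); p[2]=300
print(move_l(p,rate=150,force_limit=10))
p,o=post(90,0,300); goto(p,o); 
w=camera_params("wrist");T=np.eye(4);T[:3,:3]=R.from_euler('xyz',read_tool_rot()).as_matrix();T[:3,3]=read_tcp_pos()
np.save("T3.npy",T)
cv2.imwrite("pics/w3.png",get_image("wrist")[:,:,::-1]);cv2.imwrite("pics/s3.png",get_image("scene")[:,:,::-1])
print(read_time_s(),read_tcp_pos())
```

```text
False
12.5917 [514.68621988 281.22849603 299.99949772]
```

View pics/w3.png

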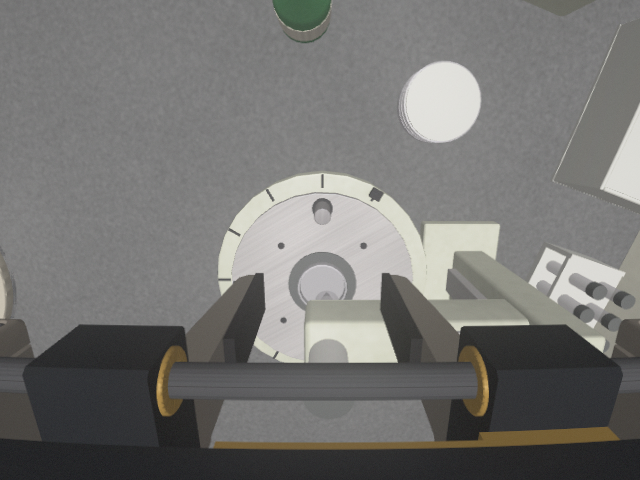

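View pics/s3.png

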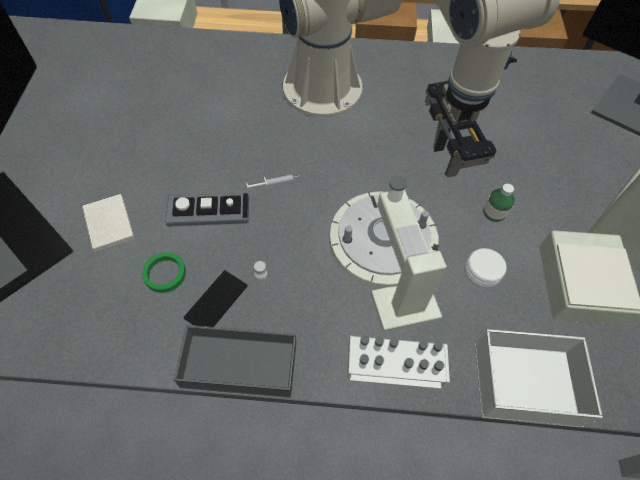

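Post B's top is at (322,215), in line with the tick at 90°, so the stage rests at click 4. I'll grasp post B and turn it through four clicks.

Run:
```python
from h import *
w=camera_params("wrist");print("post top",onz(w,[(322,217)],100,np.load("T3.npy")@w['hand_eye']))
p,o=post(90,0); print(move_l(p,rate=150,force_limit=8), read_tcp_pos())
set_gripper(14,25); print(read_finger_gap(),read_wrist_force(),read_time_s())
if 16<read_finger_gap()<19:
  for a in range(100,211,10):
    p,o=post(a,0); move_l(p,o,rate=80)
    f=read_wrist_force(); print(a,np.round(read_tcp_pos(),1),np.round(f,1),round(read_finger_gap(),1))
    if np.linalg.norm(f)>40: print("STOP");break
print(read_time_s())
```

```text
post top [[515.48199306 281.41720693 100.        ]]
False [515.16522234 281.63131349  67.79915579]
17.23116881432037 [-1.1716939   0.01485893  1.2920228 ] 15.0083
100 [499.5 275.1  67. ] [ 1.   0.4 -1.7] 17.5
110 [485.  265.8  67. ] [-3.1  0.2  2.8] 17.4
120 [473.1 254.9  67. ] [-3.7  1.6  2.6] 17.5
130 [463.4 242.1  67. ] [-5.2  4.3  2.4] 17.2
140 [455.3 226.6  67. ] [-6.8  0.6  6.4] 17.6
150 [450.3 210.8  66.9] [-6.   1.   5.3] 17.3
160 [448.2 194.5  67. ] [-7.3  2.6  5.7] 17.4
170 [449.1 177.3  66.9] [-6.4 -2.7  7.2] 17.4
180 [452.7 161.3  67. ] [-6.9 -1.2  7.7] 17.3
190 [459.2 146.   66.9] [-5.9 -0.9  7.4] 17.9
200 [468.5 131.6  66.9] [-4.9 -4.9  7.4] 17.6
210 [479.7 119.7  67. ] [-5.8 -2.9  6.5] 17.5
19.3083
```

Post B is at 210°. I'll release, lift, move over towards the keys and check the stage.

Run:
```python
from h import *
set_gripper(60); p=list(read_tcp_pos()); p[2]=220
print(move_l(p,rate=150,force_limit=10))
goto([491,-263.8,150],[np.pi,0,.134]); set_gripper(0); 
print(read_time_s(),read_tcp_pos(),read_finger_gap(),read_wrist_force())
s=get_image("scene")[:,:,::-1];t=get_image("top")[:,:,::-1]
cv2.imwrite("pics/s4.png",s)
cv2.imwrite("pics/c4.png",np.hstack([cv2.resize(s[180:290,320:450],None,fx=3,fy=3),cv2.resize(t[180:290,170:300],None,fx=3,fy=3)]))
cv2.imwrite("pics/w4.png",get_image("wrist")[:,:,::-1])
```

```text
False
23.6333 [ 490.98492688 -263.82519384  149.99013787] 0.6076518601387341 [ 0.58285398 -0.44086486  0.76574731]
```

View pics/c4.png

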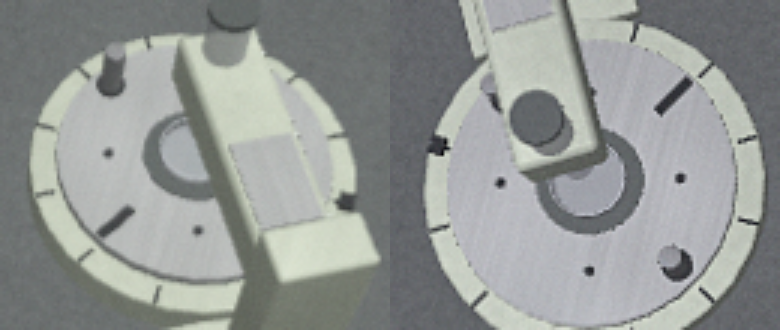

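View pics/s4.png

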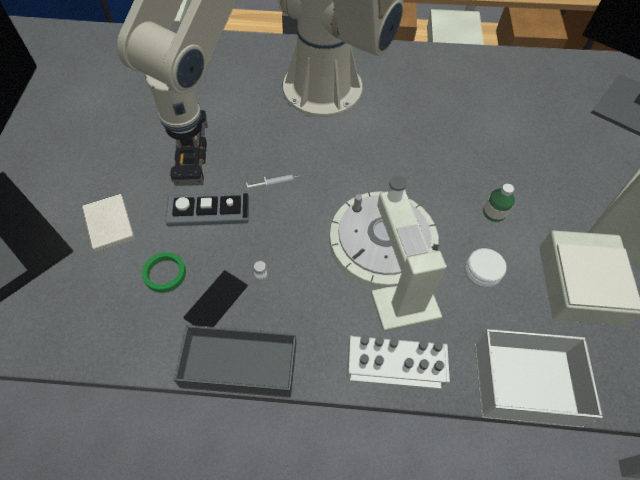

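View pics/w4.png

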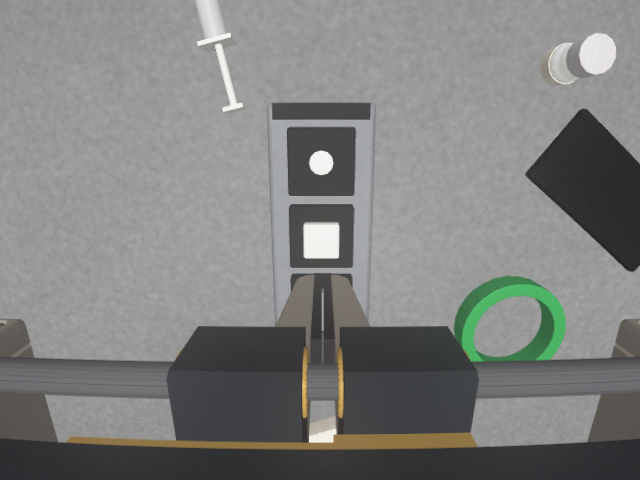

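The pointer aims at the second-last tick, (706,72) in the right crop, which is click 8. The wrist view shows the square key at (321,240), in line with the jaws. Now I'll press it.

```bash
cat >> h.py <<'E'
def press(xy,ntest=46):
    move_l([*xy,62],rate=120)
    f0=read_wrist_force()[2]
    r=move_l([*xy,46],rate=15,force_limit=12)
    pause(.15)
    print("hit",r,read_tcp_pos(),read_wrist_force()-[0,0,f0],read_time_s())
    move_l([*xy,80],rate=80)
    print("up",read_wrist_force(),read_time_s())
E
python3 - <<'E'
from h import *
from scipy.spatial.transform import Rotation as R
w=camera_params("wrist");T=np.eye(4);T[:3,:3]=R.from_euler('xyz',read_tool_rot()).as_matrix();T[:3,3]=read_tcp_pos()
print("sq",onz(w,[(321,240),(321,163)],46,T@w['hand_eye']))
press([491,-263.8])
E
```

```text
sq [[ 490.64470447 -261.99979156   46.        ]
 [ 482.88847133 -204.24673027   46.        ]]
hit True [ 491.053882   -263.82383999   49.33220567] [-1.11546602  0.08771539  7.88227739] 25.6417
up [-0.10758747 -0.12366003 -0.26710185] 26.1833
```

The square key bottomed: the force reached 12 N against the 4.5 N needed, with the tip at about 41 mm. Now the large key, then a retreat and a look.

Run:
```python
from h import *
cv2.imwrite("pics/w5.png",get_image("wrist")[:,:,::-1])
move_l([499.3,-322.8,80],rate=120)
press([499.3,-322.8])
goto([380,-230,250],[np.pi,0,.134])
s=get_image("scene")[:,:,::-1];t=get_image("top")[:,:,::-1]
cv2.imwrite("pics/c6.png",np.hstack([cv2.resize(s[180:290,320:450],None,fx=3,fy=3),cv2.resize(t[180:290,170:300],None,fx=3,fy=3)]))
cv2.imwrite("pics/s6.png",s)
print(read_time_s(),read_wrist_force())
```

```text
hit True [ 499.37664104 -322.85843768   49.36227378] [-2.458426    0.18621576  7.45067647] 28.1667
up [-0.23956873  0.1446571   0.10049752] 28.7083
29.7167 [ 0.33354727  0.87769907 -0.28399229]
```

View pics/c6.png

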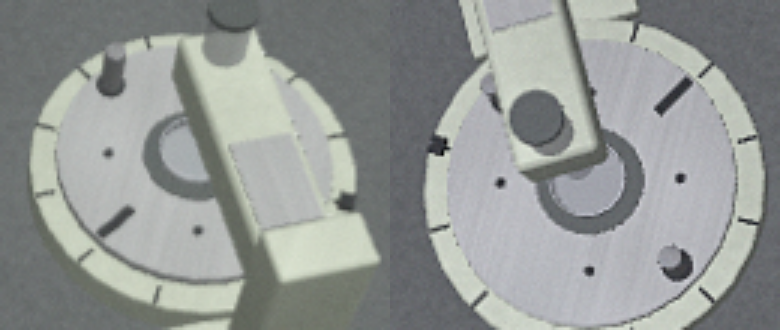

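View pics/s6.png

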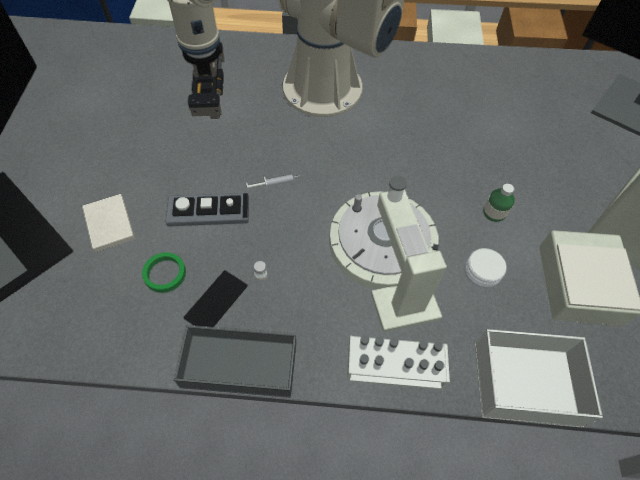

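The stage still points at click 8, nothing on the bench has moved, and the arm is clear.

```bash
python3 -c "
from bench import *
job_done(); print(read_time_s())"
```

```text
the job is handed in; nothing more can be done
the job is handed in; nothing more can be done
```

The job is handed in: the stage rests at the eighth click, and the square key and then the large round key were each pressed fully and let up. The arm had finished by about 30 s of the 64 s allowed.

- **Turning:** I found the stage one click past home. I turned it by post A to click 4, let go, went over the head to post B, and turned it on to click 8.
- **Keys:** Both presses stopped at the 12 N limit with the fingertips at about 41 mm, which is about 5 mm of travel. The wrist force went back to about zero after each.
- **Last checks:** The last pictures show the pointer on the eighth tick and the bystanders where they started. The arm is clear of everything. Wrist force readings stayed below about 11 N while turning, and no contact with the print head was noticed.
- **Disagreement between measurements:** The top and scene cameras differed by about 3 mm on the stage's axis, and the wrist view put the square key about 2 mm off. Neither affected the grasps or presses.

I did not measure the key heights after release. That both are up rests on the wrist force and the final pictures.

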